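Hang a coated test disc in the drying rail

ROBOT

A 6-joint arm with a two-finger parallel gripper is mounted at the origin on a cart in front of the work surface, level with it; the furniture and walls round the work are solid. World frame = base frame: x ahead of the robot, y to its left, z up, the work surface at z = 0. Lengths are in m, angles in degrees, forces in N, time in s.
With the tool pointing down it reaches from about 0.325 to 0.775 m from the base axis. Payload 5.5 kg.
Tool frame: the origin (TCP) lies midway between the tips of the shut fingers; the grasp point (between the pads) lies 19 mm behind it; x points along the fingers, y is the direction in which the jaws open and shut, and the axes are right-handed (so a half turn about x gives the same grasp; the last joint's range is limited). The gripper opens to 85 mm and grips with 20 to 120 N. Pads are 22 mm wide; open, the fingers measure 114 mm over their backs; the gripper's body (76 mm by 85 mm) begins 54 mm behind the grasp point. The pads swing forward as they close: fully open they stand 13 mm farther back than shut.
Start: joints at [-68.394, 5.22, 70.514, -0, 104.267, -3.249], TCP at [0.252, -0.544, 0.231] pointing down, gripper open.
Joint ranges: [-164.24, 164.24], [-49.07, 125.15], [9.68, 141.18], [-86.29, 266.29], [3.28, 154.24], [-151.56, 151.56]. Speed limits (degrees/s): [147.25, 147.25, 172.46, 180, 180, 180].

INTERFACE

Orientations are given as [roll, pitch, yaw] about the fixed x, y, z axes, in that order (R = Rz(yaw) Ry(pitch) Rx(roll)).
In Python, from plant import * gives the robot as it stands. The module is installed in compiled form; this text tells all that it offers.
- The arm moves only by the tool jog_arm, never from a script. Its argument "commands" is a list of rows, each an object with "dp": the shift along the tool's x, y, z each as a share of 1 m, from -1 to 1, a list of three; "twist": the turn, a rotation vector about the tool's x, y, z each as a share of pi rad, from -1 to 1, a list of three. In form: [{"dp": [x, y, z], "twist": [ax, ay, az]}, ...]. A call has 1 to 20 rows; each row is the pose to reach, as a shift and turn from the pose commanded when the call began, along the tool's axes at that moment, turning the shorter way round; what a row does not reach only later rows make up. A row lasts 1/10 s, in which the tool goes at most 50 mm and 8.59 degrees, less where a joint would pass 70% of its speed; a pose out of reach is approached as far as the arm can. A call with a number of a shift or a turn outside -1 to 1 is refused whole. A call with a gripper value outside its range is refused whole. "jaw" is the closure, from -1 (fully open) to 1 (shut), so that 0 is half open, set as the call begins (left out, the last holds). The fingers move at their own pace and stop on an object; "newtons" is the grip in N (left out, the last holds). Time passes only in rows, so rows that repeat a pose let the fingers close. It gives the time, the measured TCP pose, the force and the opening at its end, in the units of the state.
- sense(): the state, without advancing time (a new reading comes with each control period).
- snapshot(name): name is "side" or "top" or "wrist"; returns a dict with "img" (480x640x3 uint8, red, green, blue), "camera_matrix" (3x3 intrinsics, pixels), "extrinsics" (4x4, takes a point from camera to world coordinates). Camera axes: x right, y up, looking along -z (the intrinsics and any distortion apply to the point x, -y, -z); pixel columns grow to the right and rows downward; lengths in m; the calibration is good to about 2 mm. A picture is of the moment at which its call begins. There is no depth.
- finish_job(): hands the job in, once; it reports no verdict.
The state is a dict: "time_s": time; "joint_pos": joint angles; "joint_vel": joint speeds; "joint_torque": joint torques, N m; "tool_pos": TCP position; "eef_rot": TCP orientation; "contact_force": force on the tool from outside, world axes, zero at the start; "wrist_torque": the same for the moment, N m; "finger_gap": finger opening in m.
Only numpy, scipy, OpenCV 4.12 (cv2) and the standard library are available. Lean on these libraries where they do the work, as an engineer would, in place of code of your own. Each camera call takes 0.05 s, during which the arm holds its last target. There are 200 camera calls.

TASK

Take the roller hanger that carries the round white-coated disc, the one with the wide grip plate, up out of the open stand, bring its rollers into the flared open end of the drying rail and slide it along inside the rail until it is fully home at the closed end. Leave it hanging there, and leave the hanger with the square plate and narrow grip in the stand.

Things in the scene. Friction and masses are not known exactly. Their poses are not given: they have to be found in the camera images.
- disc_hanger_grip (a point): Hanger to move (0.16 kg, sizes in mm): white disc (52 dia, 4 thick, faces to +x/-x) under 4 white rollers (14 dia, set 50 long in y, 48 wide in x) under a 10 mm pin under an upright black grip plate (10 in x, wide 54 in y, 54 tall). Point: in the plate, 24 below its top; rollers' undersides 62 lower, disc's foot 140 lower. y: running direction, both ways alike; z up. Lift 180 to pass over the other hanger.
- square_hanger_grip (a point): The other hanger in the stand (its top 24 above its point), to stay there: the same in sizes, point and axes, but with a narrow grip plate (24 mm in y, 10 in x) and a square white plate 52 x 52 x 4 mm in place of the disc. The two stand about 105 mm apart (88 at least), in either order.
- stand: Open stand, fixed: two ledges along its y, 220 mm long, on four posts, 24 mm slot between; the hangers' rollers rest on the ledges 110 mm above the table, side walls 14 mm higher, nothing over them. Origin: middle of its base on the table.
- rail_mouth (a point): Fixed drying rail on posts (sizes in mm): closed C channel 180 long, inside 62 wide, 26 high, 24 wide slots above and below for the pin; outer top 140 over the table. Point: over the end of the flared (20 long) open mouth, at the grip point's height when the rollers are on the lower lips; 6 higher is mid-channel, 12 the limit. y points out of the mouth along the rail: enter along -y; x across, z up.
- rail_home (a point): Where the hanger's grip point is when it is fully home: rollers on the lower lips, touching the dark stop plate that closes the rail's far end. Same axes as rail_mouth, 169 mm from it along -y.
Things that resemble listed ones, but are neither listed nor needed, are in the scene too. Leave any yellow look-alike of the part that bears disc_hanger_grip alone.

How it is judged:
By the outcome, as a careful person would: the job done as asked, in the order asked, and still so for the second after the job is handed in, with the robot touching nothing.
It also fails if it takes over 46 s, if anything falls off the work surface, if the arm or the gripper's body presses on something with over 40 N, if the wrist force passes 120 N, or if a joint passes its speed limit or range.

## Working session

There is one attempt and no reset: what is moved stays moved. The work goes in short steps, Python scripts to look and compute and a tool call to move; the robot and the scene stay as the last step left them, time stands still between calls to the robot, and variables do not carry over. Pictures are saved under pics/ and viewed, about 8 in all and at most 12, crops included, and the job is handed in when it is done.

Besides the shell and the picture viewer there is one more tool, called in YAML: its name, and indented under it one key for each argument. jog_arm: Moves the arm, as the interface text tells. Shift numbers are shares of 1 m and turn numbers shares of pi rad, none past 1 either way. Its arguments: {"type":"object","properties":{"commands":{"type":"array","items":{"type":"object","properties":{"dp":{"type":"array","items":{"type":"number","minimum":-1,"maximum":1}},"twist":{"type":"array","items":{"type":"number","minimum":-1,"maximum":1}}}}},"jaw":{"type":"number"},"newtons":{"type":"number"}},"required":["commands"]}

```bash
mkdir -p pics
cat > h.py <<'E'
from plant import *
import numpy as np, cv2
from scipy.spatial.transform import Rotation as R
def shot(n,f,crop=None,s=1):
    d=snapshot(n); im=d["img"][:,:,::-1]
    np.savez('pics/'+f+'.npz',K=d["camera_matrix"],E=d["extrinsics"],img=im)
    if crop: x,y,w,h=crop; im=im[y:y+h,x:x+w]
    cv2.imwrite('pics/'+f+'.png',cv2.resize(im,None,fx=s,fy=s,interpolation=cv2.INTER_CUBIC) if s!=1 else im); return d
def crop(f,out,x,y,w,h,s):
    im=np.load('pics/'+f+'.npz')['img'][y:y+h,x:x+w]; cv2.imwrite('pics/'+out+'.png',cv2.resize(im,None,fx=s,fy=s,interpolation=cv2.INTER_CUBIC))
def ray(f,u,v):
    z=np.load('pics/'+f+'.npz');K,E=z['K'],z['E']
    d=np.linalg.inv(K)@[u,v,1]; return E[:3,3],E[:3,:3]@(d*[1,-1,-1])
def atz(f,u,v,z):
    o,d=ray(f,u,v); return o+d*(z-o[2])/d[2]
def proj(f,P):
    z=np.load('pics/'+f+'.npz');K,E=z['K'],z['E']
    c=E[:3,:3].T@(np.array(P)-E[:3,3]); p=K@(c*[1,-1,-1]); return p[:2]/p[2]
def delta(pos,rpy=None):
    s=sense();r=R.from_euler('xyz',s['eef_rot'],degrees=True)
    out=r.inv().apply(np.array(pos)-s['tool_pos']); tw=None
    if rpy is not None: tw=(r.inv()*R.from_euler('xyz',rpy,degrees=True)).as_rotvec()/np.pi
    return out.round(4),tw
E
python3 - <<'E'
from h import *
s=sense();print(s)
for n in("side","top","wrist"):
    d=shot(n,n+'0');print(n,d["camera_matrix"].round(1).tolist(),d["extrinsics"].round(3).tolist())
E
```

```text
{'time_s': 0.0, 'joint_pos': array([-6.83947612e+01,  5.26596060e+00,  7.05824512e+01,  3.90704839e-04,
        1.04267630e+02, -3.24970859e+00]), 'joint_vel': array([-0.00899111,  0.12014491,  0.05465469, -0.17430678,  0.03135621,
        0.0124097 ]), 'joint_torque': array([ 1.12955706e-03, -4.58730841e+01, -4.18019021e+01, -2.19569765e-04,
        1.17219510e-02,  9.80218147e-06]), 'tool_pos': array([ 0.25207829, -0.5441622 ,  0.23011544]), 'eef_rot': array([-93.43676476,  89.88395766, 111.41827849]), 'contact_force': array([ 0.31912612, -0.56431066, -0.2473063 ]), 'wrist_torque': array([ 0.03887435, -0.04563258,  0.00526451]), 'finger_gap': 0.08537780055384038}
side [[603.2, 0.0, 313.6], [0.0, 603.2, 231.9], [0.0, 0.0, 1.0]] [[-0.848, 0.283, -0.449, -0.114], [-0.53, -0.412, 0.741, 1.083], [0.025, 0.866, 0.499, 0.857], [0.0, 0.0, 0.0, 1.0]]
top [[458.0, 0.0, 324.3], [0.0, 458.0, 243.0], [0.0, 0.0, 1.0]] [[-0.008, 0.995, -0.096, 0.43], [-1.0, -0.007, 0.011, 0.045], [0.01, 0.096, 0.995, 1.163], [0.0, 0.0, 0.0, 1.0]]
wrist [[422.5, 0.0, 324.5], [0.0, 422.5, 248.4], [0.0, 0.0, 1.0]] [[0.421, 0.873, 0.245, 0.314], [-0.907, 0.406, 0.112, -0.516], [-0.002, -0.27, 0.963, 0.373], [0.0, 0.0, 0.0, 1.0]]
```

View pics/top0.png

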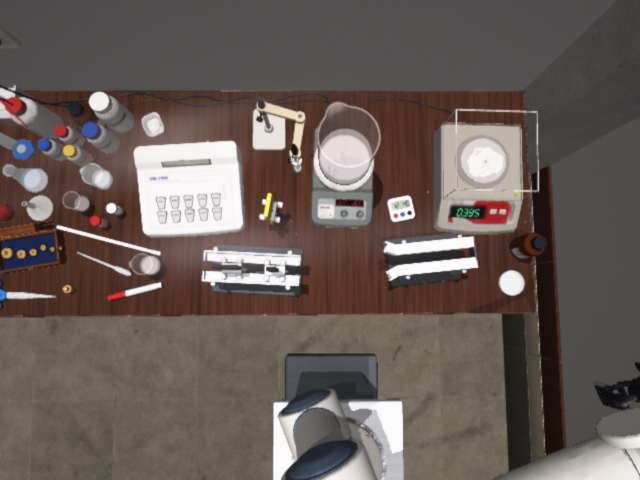

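View pics/side0.png

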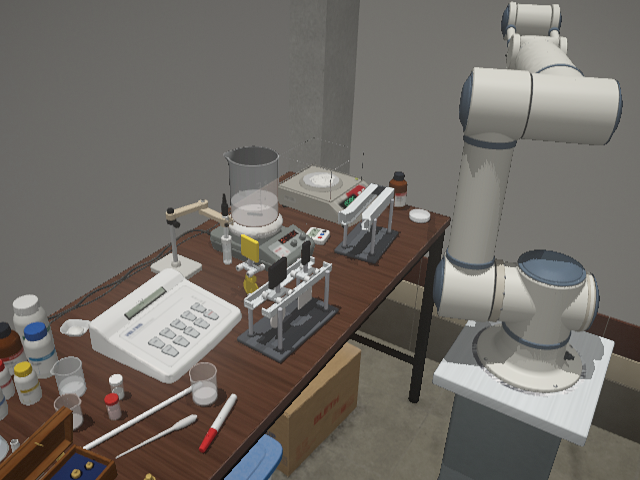

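The top view shows the stand at columns 203–302, rows 246–295, with two hangers. The rail is at columns 385–477, and its flare seems to be on the left. Next I'll enlarge both.

Run:
```python
from h import *
t=np.load('pics/top0.npz')['img'];s=np.load('pics/side0.npz')['img']
f=lambda im,x,y,w,h:cv2.resize(im[y:y+h,x:x+w],(400,300),interpolation=cv2.INTER_CUBIC)
# top crops 120x90 -> 3.333x ; side crops 120x90
a=np.vstack([np.hstack([f(t,195,225,120,90),f(t,375,225,120,90)]),np.hstack([f(s,230,230,120,90),f(s,310,175,120,90)])])
cv2.imwrite('pics/m1.png',a)
```

```text
(no output)
```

View pics/m1.png

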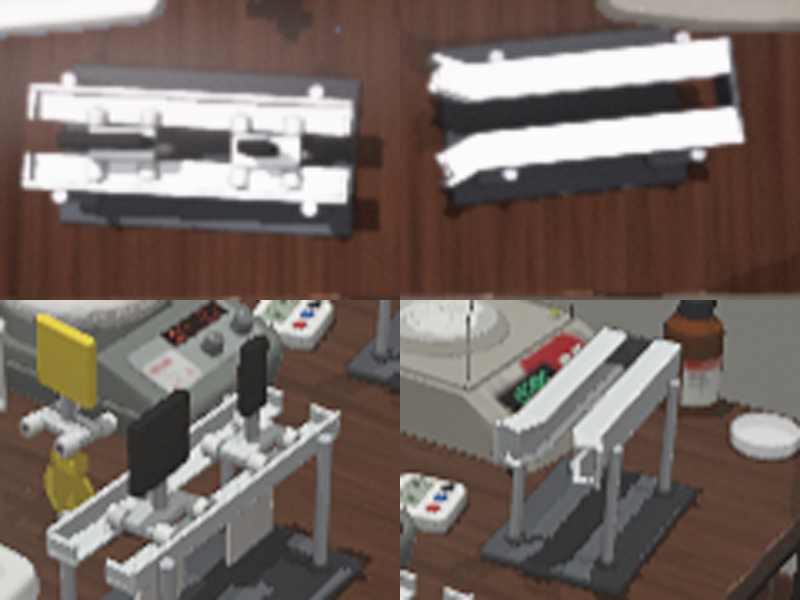

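The disc hanger (wide plate) is the left one in the top view, at +y. The rail mouth faces +y and the dark stop plate is at the −y end.

Run:
```python
from h import *
T=lambda u,v,z,ox=195:atz('top0',ox+u/10*3,225+v/10*3,z).round(4)
S=lambda u,v,z,ox=230,oy=230:atz('side0',ox+u*.3,oy+(v-300)*.3,z).round(4)
print('stand walls top',[T(*p,.124) for p in((33,87),(352,103),(25,187),(352,205))])
print('disc rollers z.124',[T(*p,.122) for p in((97,118),(150,118),(97,180),(150,180))])
print('sq rollers',[T(*p,.122) for p in((240,122),(295,124),(238,184),(293,184))])
print('disc plate side corners top',S(128,412,.196),S(190,390,.196))
R_=lambda u,v,z:T(u-400,v,z,375)
print('rail slot edges L/R (far), (near)',[R_(*p,.14) for p in((460,98),(715,75),(490,132),(740,108))])
print('rail outer',[R_(*p,.14) for p in((470,60),(728,40),(490,165),(742,142))])
print('flare ends',[R_(*p,.14) for p in((433,72),(445,180))])
s=lambda u,v,z:S(u-400,v,z,310,175)
print('side rail: stop end corners',s(610,330,.14),s(680,347,.14),'mouth', s(500,425,.14),s(577,450,.14))
```

```text
stand walls top [array([0.5134, 0.3055, 0.124 ]), array([0.501 , 0.0884, 0.124 ]), array([0.4456, 0.3097, 0.124 ]), array([0.4318, 0.0886, 0.124 ])]
disc rollers z.124 [array([0.4921, 0.2621, 0.122 ]), array([0.4919, 0.2261, 0.122 ]), array([0.45  , 0.2616, 0.122 ]), array([0.4497, 0.2257, 0.122 ])]
sq rollers [array([0.4887, 0.1648, 0.122 ]), array([0.4871, 0.1274, 0.122 ]), array([0.4466, 0.166 , 0.122 ]), array([0.4463, 0.1287, 0.122 ])]
disc plate side corners top [0.4883 0.2597 0.196 ] [0.4714 0.2183 0.196 ]
rail slot edges L/R (far), (near) [array([ 0.5018, -0.1194,  0.14  ]), array([ 0.5162, -0.2921,  0.14  ]), array([ 0.4788, -0.139 ,  0.14  ]), array([ 0.4937, -0.3081,  0.14  ])]
rail outer [array([ 0.5275, -0.1267,  0.14  ]), array([ 0.5399, -0.3018,  0.14  ]), array([ 0.4567, -0.1385,  0.14  ]), array([ 0.4708, -0.3085,  0.14  ])]
flare ends [array([ 0.5195, -0.1015,  0.14  ]), array([ 0.4469, -0.1081,  0.14  ])]
side rail: stop end corners [ 0.5367 -0.303   0.14  ] [ 0.4743 -0.3072  0.14  ] mouth [ 0.5285 -0.1043  0.14  ] [ 0.4616 -0.1028  0.14  ]
```

```bash
cat >> h.py <<'E'
def plan(x,y,z,yaw,g=True):
    """tool-down pose; jaw axis along (cos yaw, sin yaw) or opposite; prints both options"""
    s=sense();r=R.from_euler('xyz',s['eef_rot'],degrees=True)
    print('t',round(s['time_s'],2),'pos',s['tool_pos'].round(4),'toolY',r.as_matrix()[:,1].round(3),'toolX',r.as_matrix()[:,0].round(3),'F',s['contact_force'].round(1),'gap',round(s['finger_gap'],4),'j',s['joint_pos'].round(0))
    for sg in(1,-1):
        a=np.radians(yaw);X=np.array([0,0,-1.]);Y=sg*np.array([np.cos(a),np.sin(a),0])
        M=np.c_[X,Y,np.cross(X,Y)]
        print(sg,'dp',r.inv().apply(np.array([x,y,z])-s['tool_pos']).round(4).tolist(),'twist',((r.inv()*R.from_matrix(M)).as_rotvec()/np.pi).round(4).tolist())
E
python3 -c "
from h import *
plan(.474,.243,.33,-3.4)"
```

```text
t 0.15 pos [ 0.2521 -0.5442  0.2304] toolY [ 0.42  -0.907 -0.002] toolX [-0.001  0.001 -1.   ] F [-0.2 -0.4  0.4] gap 0.0855 j [-68.   5.  71.   0. 104.  -3.]
1 dp [-0.0986, -0.6212, -0.5322] twist [-0.343, -0.0003, 0.0004]
-1 dp [-0.0986, -0.6212, -0.5322] twist [0.657, 0.0005, 0.0003]
```

jog_arm:
  commands:
    - {"dp": [-0.099,-0.621,-0.532],"twist": [-0.343,0,0]}
    - {"dp": [-0.099,-0.621,-0.532],"twist": [-0.343,0,0]}
    - {"dp": [-0.099,-0.621,-0.532],"twist": [-0.343,0,0]}
    - {"dp": [-0.099,-0.621,-0.532],"twist": [-0.343,0,0]}
    - {"dp": [-0.099,-0.621,-0.532],"twist": [-0.343,0,0]}
    - {"dp": [-0.099,-0.621,-0.532],"twist": [-0.343,0,0]}
    - {"dp": [-0.099,-0.621,-0.532],"twist": [-0.343,0,0]}
    - {"dp": [-0.099,-0.621,-0.532],"twist": [-0.343,0,0]}
    - {"dp": [-0.099,-0.621,-0.532],"twist": [-0.343,0,0]}
    - {"dp": [-0.099,-0.621,-0.532],"twist": [-0.343,0,0]}
    - {"dp": [-0.099,-0.621,-0.532],"twist": [-0.343,0,0]}
    - {"dp": [-0.099,-0.621,-0.532],"twist": [-0.343,0,0]}
    - {"dp": [-0.099,-0.621,-0.532],"twist": [-0.343,0,0]}
    - {"dp": [-0.099,-0.621,-0.532],"twist": [-0.343,0,0]}
    - {"dp": [-0.099,-0.621,-0.532],"twist": [-0.343,0,0]}
    - {"dp": [-0.099,-0.621,-0.532],"twist": [-0.343,0,0]}
    - {"dp": [-0.099,-0.621,-0.532],"twist": [-0.343,0,0]}
    - {"dp": [-0.099,-0.621,-0.532],"twist": [-0.343,0,0]}
    - {"dp": [-0.099,-0.621,-0.532],"twist": [-0.343,0,0]}
    - {"dp": [-0.099,-0.621,-0.532],"twist": [-0.343,0,0]}
  jaw: -1
  newtons: 60

```text
time_s: 2.15
tool_pos: [0.4738, 0.2417, 0.3303]
eef_rot: [-7.9, 90.0, -101.4]
contact_force: [-0.1, -0.7, -0.3]
finger_gap: 0.0851
```

```bash
python3 -c "
from h import *
shot('wrist','w1');plan(.474,.243,.33,-3.4)"
```

```text
t 2.2 pos [0.4738 0.2415 0.3305] toolY [ 0.998 -0.061  0.   ] toolX [ 0. -0. -1.] F [ 0.3 -0.   0.2] gap 0.0855 j [ 23.  -3.  68.  -0. 114.  27.]
1 dp [0.0005, 0.0001, -0.0015] twist [-0.0005, 0.0001, -0.0001]
-1 dp [0.0005, 0.0001, -0.0015] twist [0.9995, -0.0002, -0.0001]
```

View pics/w1.png

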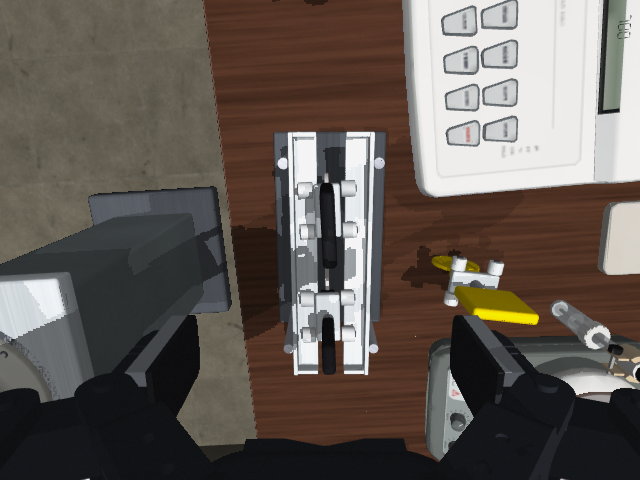

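The wide plate's top runs from about (327,185) to (330,267). Roller pairs sit at rows 189 and 231 (columns 305 and 349).

```bash
python3 -c "
from h import *
A=lambda u,v,z:atz('w1',u,v,z).round(4)
print('plate top ends',A(327,184,.196),A(330,267,.196))
print('rollers',[A(u,v,.122) for u,v in((305,189),(349,188),(306,232),(350,230))])
print('sq rollers',[A(u,v,.122) for u,v in((307,299),(348,298),(306,335),(348,334))], 'sq top',A(329,318,.196),A(329,372,.196))
print('walls',[A(u,v,.124) for u,v in((290,134),(384,134),(294,373),(370,373))])
crop('w1','c1',270,150,120,90,6)
"
```

```text
plate top ends [0.4776 0.2753 0.196 ] [0.4764 0.2182 0.196 ]
rollers [array([0.459 , 0.2632, 0.122 ]), array([0.4955, 0.2618, 0.122 ]), array([0.4572, 0.2265, 0.122 ]), array([0.4948, 0.226 , 0.122 ])]
sq rollers [array([0.4537, 0.1651, 0.122 ]), array([0.4903, 0.1639, 0.122 ]), array([0.4503, 0.1298, 0.122 ]), array([0.4887, 0.1285, 0.122 ])] sq top [0.4735 0.18   0.196 ] [0.471  0.1364 0.196 ]
walls [array([0.4504, 0.3079, 0.124 ]), array([0.5252, 0.3034, 0.124 ]), array([0.4364, 0.0924, 0.124 ]), array([0.5074, 0.0882, 0.124 ])]
```

View pics/c1.png

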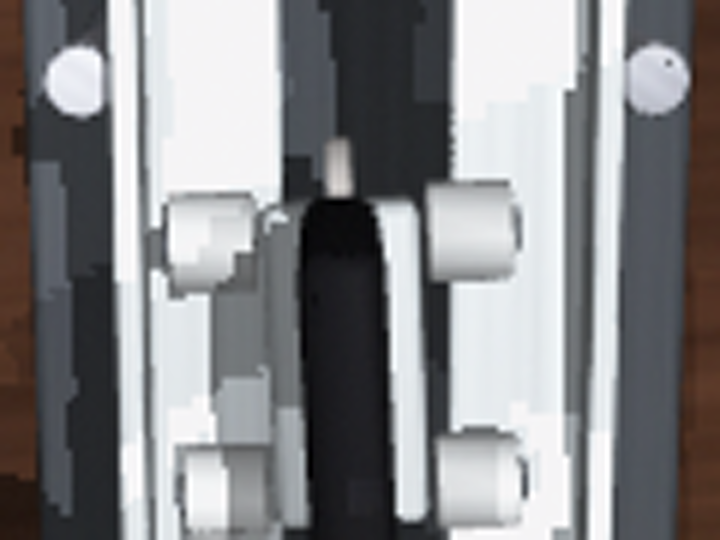

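jog_arm:
  commands:
    - {"dp": [0.04,0.003,-0.002],"twist": [-0.005,0,0]}
    - {"dp": [0.08,0.003,-0.002],"twist": [-0.005,0,0]}
    - {"dp": [0.12,0.003,-0.002],"twist": [-0.005,0,0]}
    - {"dp": [0.155,0.003,-0.002],"twist": [-0.005,0,0]}
    - {"dp": [0.176,0.003,-0.002],"twist": [-0.005,0,0]}
    - {"dp": [0.176,0.003,-0.002],"twist": [-0.005,0,0]}
    - {"dp": [0.176,0.003,-0.002],"twist": [-0.005,0,0]}

```text
time_s: 2.9
tool_pos: [0.4772, 0.2437, 0.1553]
eef_rot: [111.7, 90.0, 19.1]
contact_force: [0.1, -0.3, 0.6]
finger_gap: 0.0855
```

jog_arm:
  commands:
    - {"dp": [0,0,0]}
    - {"dp": [0,0,0]}
    - {"dp": [0,0,0]}
    - {"dp": [0,0,0]}
    - {"dp": [0,0,0]}
    - {"dp": [0,0,0]}
    - {"dp": [0,0,0]}
    - {"dp": [0,0,0]}
  jaw: 1
  newtons: 60

```text
schema error: expected keys dp, twist
```

jog_arm:
  commands:
    - {"dp": [-0.02,0,0]}
    - {"dp": [-0.04,0,0]}
    - {"dp": [-0.04,0,0]}

```text
schema error: expected keys dp, twist
```

```bash
python3 -c "
from h import *
shot('wrist','w2');shot('side','s2',(200,130,240,180),2)
a=cv2.resize(cv2.imread('pics/w2.png'),(400,300));b=cv2.resize(cv2.imread('pics/s2.png'),(400,300));cv2.imwrite('pics/m2.png',np.hstack([a,b]))
plan(.47,.24,.333,4.7)"
```

```text
t 3.0 pos [0.4779 0.2444 0.1568] toolY [ 0.999 -0.044  0.003] toolX [ 0.004  0.001 -1.   ] F [ 0.5 -0.5  0.3] gap 0.0854 j [23. -5. 88. -0. 96. 26.]
1 dp [-0.1762, -0.0071, 0.0044] twist [-0.0403, -0.0005, -0.0011]
-1 dp [-0.1762, -0.0071, 0.0044] twist [0.9597, -0.0017, 0.0007]
```

View pics/m2.png

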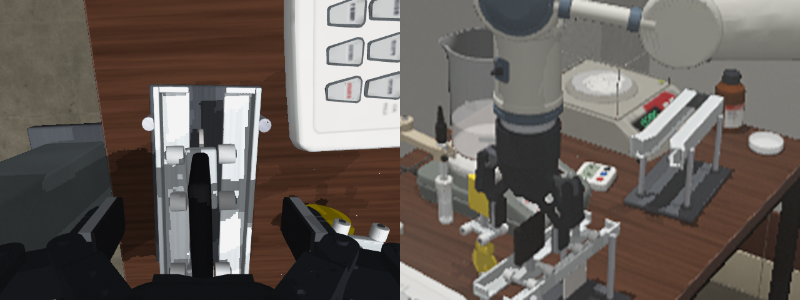

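The plate is centred between the open fingers, and nothing has been touched. The close command was refused only because it had no twist key.

jog_arm:
  commands:
    - {"dp": [0.002,0,0],"twist": [0,0,0]}
    - {"dp": [0.002,0,0],"twist": [0,0,0]}
    - {"dp": [0.002,0,0],"twist": [0,0,0]}
    - {"dp": [0.002,0,0],"twist": [0,0,0]}
    - {"dp": [0.002,0,0],"twist": [0,0,0]}
    - {"dp": [0.002,0,0],"twist": [0,0,0]}
    - {"dp": [0.002,0,0],"twist": [0,0,0]}
    - {"dp": [0.002,0,0],"twist": [0,0,0]}
    - {"dp": [0.002,0,0],"twist": [0,0,0]}
    - {"dp": [0.002,0,0],"twist": [0,0,0]}
  jaw: 1
  newtons: 60

```text
time_s: 4.0
tool_pos: [0.477, 0.2445, 0.1524]
eef_rot: [142.7, 90.0, 50.2]
contact_force: [-0.1, -0.1, 2.0]
finger_gap: 0.0094
```

jog_arm:
  commands:
    - {"dp": [-0.01,0,0],"twist": [0,0,0]}
    - {"dp": [-0.03,0,0],"twist": [0,0,0]}
    - {"dp": [-0.06,0,0],"twist": [0,0,0]}
    - {"dp": [-0.09,0,0],"twist": [0,0,0]}
    - {"dp": [-0.12,0,0],"twist": [0,0,0]}
    - {"dp": [-0.15,0,0],"twist": [0,0,0]}
    - {"dp": [-0.18,0,0],"twist": [0,0,0]}
    - {"dp": [-0.195,0,0],"twist": [0,0,0]}
    - {"dp": [-0.195,0,0],"twist": [0,0,0]}
    - {"dp": [-0.195,0,0],"twist": [0,0,0]}

```text
time_s: 5.0
tool_pos: [0.477, 0.2445, 0.3468]
eef_rot: [-61.2, 90.0, -153.7]
contact_force: [-0.1, 0.7, -3.0]
finger_gap: 0.0093
```

```bash
python3 -c "
from h import *
shot('side','s3',(160,90,320,240),1);shot('wrist','w3')
a=cv2.resize(cv2.imread('pics/w3.png'),(400,300));b=cv2.resize(cv2.imread('pics/s3.png'),(400,300));cv2.imwrite('pics/m3.png',np.hstack([a,b]))
plan(.483,-.03,.347,4.7)"
```

```text
t 5.1 pos [0.4768 0.2444 0.3454] toolY [ 0.999 -0.044 -0.003] toolX [-0.003 -0.001 -1.   ] F [-0.6  0.3 -1.6] gap 0.0094 j [ 23.  -1.  66.  -0. 116.  26.]
1 dp [-0.0013, 0.0182, 0.2738] twist [-0.04, 0.0004, 0.0009]
-1 dp [-0.0013, 0.0182, 0.2738] twist [0.96, 0.0013, -0.0006]
```

View pics/m3.png

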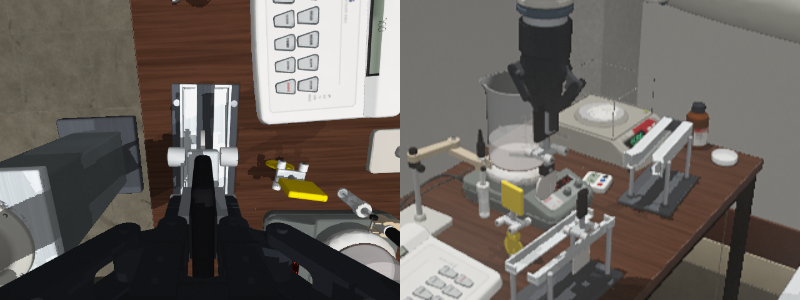

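jog_arm:
  commands:
    - {"dp": [0,0.002,0.02],"twist": [-0.005,0,0]}
    - {"dp": [0,0.004,0.05],"twist": [-0.01,0,0]}
    - {"dp": [0,0.006,0.085],"twist": [-0.015,0,0]}
    - {"dp": [0,0.009,0.12],"twist": [-0.02,0,0]}
    - {"dp": [0,0.011,0.155],"twist": [-0.025,0,0]}
    - {"dp": [0,0.014,0.19],"twist": [-0.03,0,0]}
    - {"dp": [0,0.016,0.225],"twist": [-0.035,0,0]}
    - {"dp": [0,0.018,0.255],"twist": [-0.04,0,0]}
    - {"dp": [0,0.02,0.28],"twist": [-0.04,0,0]}
    - {"dp": [0,0.021,0.299],"twist": [-0.04,0,0]}
    - {"dp": [0.04,0.021,0.299],"twist": [-0.04,0,0]}
    - {"dp": [0.08,0.021,0.299],"twist": [-0.04,0,0]}
    - {"dp": [0.12,0.021,0.299],"twist": [-0.04,0,0]}
    - {"dp": [0.15,0.021,0.299],"twist": [-0.04,0,0]}
    - {"dp": [0.175,0.021,0.299],"twist": [-0.04,0,0]}
    - {"dp": [0.187,0.021,0.299],"twist": [-0.04,0,0]}
    - {"dp": [0.187,0.021,0.299],"twist": [-0.04,0,0]}
    - {"dp": [0.187,0.021,0.299],"twist": [-0.04,0,0]}
    - {"dp": [0.187,0.021,0.299],"twist": [-0.04,0,0]}

```text
time_s: 7.0
tool_pos: [0.4857, -0.0553, 0.1621]
eef_rot: [75.2, 89.8, -10.1]
contact_force: [0.2, 1.0, -2.7]
finger_gap: 0.0096
```

```bash
python3 -c "
from h import *
shot('side','s4',(280,150,160,120),1);shot('top','t4');shot('wrist','w4')
a=cv2.resize(cv2.imread('pics/s4.png'),(400,300),interpolation=2);t=cv2.imread('pics/t4.png')[215:305,370:490];b=cv2.resize(t,(400,300),interpolation=2)
w=cv2.resize(cv2.imread('pics/w4.png'),(400,300));cv2.imwrite('pics/m4.png',np.vstack([np.hstack([a,b]),np.hstack([w,w*0])]))
plan(.485,-.055,.159,4.7)"
```

```text
t 7.15 pos [ 0.4855 -0.0553  0.1617] toolY [0.997 0.082 0.002] toolX [ 0.002 -0.    -1.   ] F [-0.1  0.4 -2.5] gap 0.0095 j [-10. -12.  94.   0.  98. -15.]
1 dp [0.0027, -0.0005, -0.0003] twist [-0.0, 0.0002, -0.0007]
-1 dp [0.0027, -0.0005, -0.0003] twist [1.0, -0.0011, -0.0003]
```

View pics/m4.png

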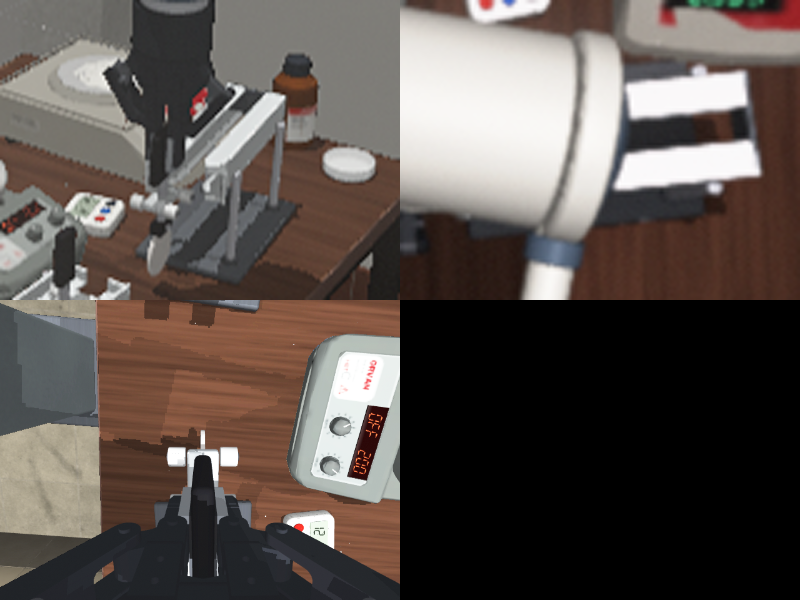

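The hanger hangs just outside the mouth, aligned with the rail. I'll enter it gently, watching the force.

jog_arm:
  commands:
    - {"dp": [0.004,-0.0005,0.005],"twist": [0,0,0]}
    - {"dp": [0.004,-0.0005,0.015],"twist": [0,0,0]}
    - {"dp": [0.004,-0.0005,0.025],"twist": [0,0,0]}
    - {"dp": [0.004,-0.0005,0.035],"twist": [0,0,0]}
    - {"dp": [0.004,-0.0005,0.045],"twist": [0,0,0]}
    - {"dp": [0.004,-0.0005,0.055],"twist": [0,0,0]}
    - {"dp": [0.004,-0.0005,0.065],"twist": [0,0,0]}
    - {"dp": [0.004,-0.0005,0.07],"twist": [0,0,0]}
    - {"dp": [0.004,-0.0005,0.07],"twist": [0,0,0]}

```text
time_s: 8.05
tool_pos: [0.4901, -0.1257, 0.1562]
eef_rot: [-105.8, 90.0, 168.8]
contact_force: [-0.4, 0.5, -1.7]
finger_gap: 0.0092
```

```bash
python3 -c "
from h import *
shot('side','s5',(300,140,160,120),3);shot('wrist','w5')
w=cv2.imread('pics/w5.png');cv2.imwrite('pics/m5.png',np.hstack([cv2.imread('pics/s5.png')[:,:400],cv2.resize(w,(480,360))[:,:400]]))
plan(.503,-.273,.158,4.7);print(sense()['wrist_torque'].round(2))"
```

```text
t 8.15 pos [ 0.4901 -0.1249  0.1562] toolY [ 0.997  0.082 -0.   ] toolX [-0.  0. -1.] F [-0.   0.9 -0.9] gap 0.0092 j [-18.  -9.  92.   0.  97. -23.]
1 dp [-0.0018, 0.0007, 0.1487] twist [-0.0001, -0.0001, 0.0]
-1 dp [-0.0018, 0.0007, 0.1487] twist [0.9999, 0.0, 0.0002]
[-0.    0.02  0.02]
```

View pics/m5.png

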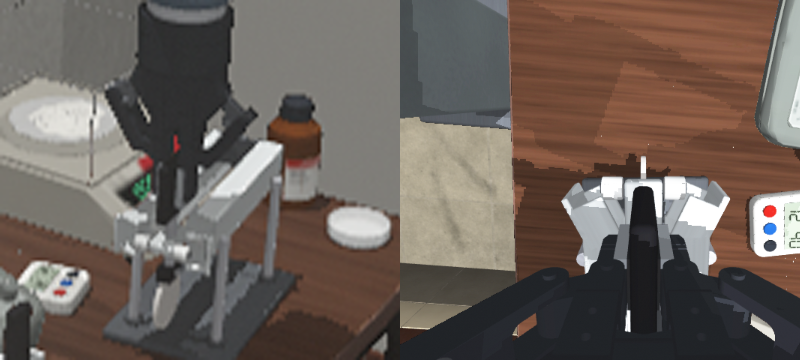

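The rollers are centred in the flare, with the front pair already inside and no force. Sliding on.

jog_arm:
  commands:
    - {"dp": [-0.001,0,0.01],"twist": [0,0,0]}
    - {"dp": [-0.001,0,0.02],"twist": [0,0,0]}
    - {"dp": [-0.001,0,0.03],"twist": [0,0,0]}
    - {"dp": [-0.001,0,0.04],"twist": [0,0,0]}
    - {"dp": [-0.001,0,0.05],"twist": [0,0,0]}
    - {"dp": [-0.001,0,0.06],"twist": [0,0,0]}
    - {"dp": [-0.001,0,0.06],"twist": [0,0,0]}

```text
time_s: 8.85
tool_pos: [0.495, -0.1862, 0.1571]
eef_rot: [-56.2, 90.0, -141.6]
contact_force: [0.6, 0.6, -2.2]
finger_gap: 0.0097
```

jog_arm:
  commands:
    - {"dp": [0,0,0.01],"twist": [0,0,0]}
    - {"dp": [0,0,0.02],"twist": [0,0,0]}
    - {"dp": [0,0,0.03],"twist": [0,0,0]}
    - {"dp": [0,0,0.04],"twist": [0,0,0]}
    - {"dp": [0,0,0.05],"twist": [0,0,0]}
    - {"dp": [0,0,0.06],"twist": [0,0,0]}
    - {"dp": [0,0,0.07],"twist": [0,0,0]}
    - {"dp": [0,0,0.07],"twist": [0,0,0]}

```text
time_s: 9.65
tool_pos: [0.5007, -0.2559, 0.1571]
eef_rot: [-60.8, 90.0, -146.1]
contact_force: [-0.2, -0.3, -1.3]
finger_gap: 0.0093
```

jog_arm:
  commands:
    - {"dp": [0.002,0,0.003],"twist": [0,0,0]}
    - {"dp": [0.004,0,0.006],"twist": [0,0,0]}
    - {"dp": [0.004,0,0.009],"twist": [0,0,0]}
    - {"dp": [0.004,0,0.012],"twist": [0,0,0]}
    - {"dp": [0.004,0,0.012],"twist": [0,0,0]}

```text
time_s: 10.15
tool_pos: [0.5018, -0.2668, 0.1533]
eef_rot: [-3.3, 90.0, -88.6]
contact_force: [-0.4, 0.1, -1.8]
finger_gap: 0.0094
```

jog_arm:
  commands:
    - {"dp": [0,0,0.002],"twist": [0,0,0]}
    - {"dp": [0,0,0.004],"twist": [0,0,0]}
    - {"dp": [0,0,0.004],"twist": [0,0,0]}

```text
time_s: 10.45
tool_pos: [0.5021, -0.2707, 0.1533]
eef_rot: [21.6, 90.0, -63.8]
contact_force: [0.0, 0.1, -1.9]
finger_gap: 0.0088
```

jog_arm:
  commands:
    - {"dp": [0.0005,0,0.002],"twist": [0,0,0]}
    - {"dp": [0.0005,0,0.003],"twist": [0,0,0]}
    - {"dp": [0.0005,0,0.003],"twist": [0,0,0]}

```text
time_s: 10.75
tool_pos: [0.5023, -0.2736, 0.1527]
eef_rot: [-118.2, 90.0, 156.5]
contact_force: [-0.6, 0.2, -2.9]
finger_gap: 0.0092
```

jog_arm:
  commands:
    - {"dp": [0,0,0.002],"twist": [0,0,0]}
    - {"dp": [0,0,0.003],"twist": [0,0,0]}
    - {"dp": [0,0,0.003],"twist": [0,0,0]}

```text
time_s: 11.05
tool_pos: [0.5026, -0.2766, 0.1527]
eef_rot: [-104.3, 90.0, 170.4]
contact_force: [0.6, -0.7, -1.5]
finger_gap: 0.0091
```

No stop contact yet; continuing in 2–3 mm steps.

jog_arm:
  commands:
    - {"dp": [0,0,0.001],"twist": [0,0,0]}
    - {"dp": [0,0,0.002],"twist": [0,0,0]}
    - {"dp": [0,0,0.002],"twist": [0,0,0]}

```text
time_s: 11.35
tool_pos: [0.5028, -0.2786, 0.1528]
eef_rot: [-41.7, 90.0, -127.0]
contact_force: [-0.4, 0.1, -3.0]
finger_gap: 0.009
```

jog_arm:
  commands:
    - {"dp": [0,0,0.001],"twist": [0,0,0]}
    - {"dp": [0,0,0.002],"twist": [0,0,0]}
    - {"dp": [0,0,0.002],"twist": [0,0,0]}

```text
time_s: 11.65
tool_pos: [0.5029, -0.2799, 0.1528]
eef_rot: [-172.9, 89.9, 101.8]
contact_force: [-0.4, 3.4, -0.4]
finger_gap: 0.0096
```

jog_arm:
  commands:
    - {"dp": [0.001,0,0.001],"twist": [0,0,0]}
    - {"dp": [0.002,0,0.002],"twist": [0,0,0]}
    - {"dp": [0.002,0,0.002],"twist": [0,0,0]}

```text
time_s: 11.95
tool_pos: [0.5031, -0.2803, 0.1525]
eef_rot: [169.5, 89.8, 84.3]
contact_force: [-3.3, 10.6, 6.4]
finger_gap: 0.0094
```

```bash
python3 -c "
from h import *
shot('side','s6',(310,120,160,120),3)
shot('wrist','w6')
w=cv2.imread('pics/w6.png');cv2.imwrite('pics/m6.png',np.hstack([cv2.imread('pics/s6.png')[:,:400],cv2.resize(w,(480,360))[:,:400]]))
plan(.503,-.28,.153,4.7)"
```

```text
t 12.05 pos [ 0.5031 -0.2803  0.1525] toolY [0.996 0.084 0.001] toolX [ 0.     0.003 -1.   ] F [-4.9 10.3  7.8] gap 0.0095 j [-33.   1.  82.   0.  96. -37.]
1 dp [-0.0005, -0.0001, -0.0003] twist [0.0006, -0.0011, -0.0002]
-1 dp [-0.0005, -0.0001, -0.0003] twist [-0.9994, 0.0003, -0.0017]
```

View pics/m6.png

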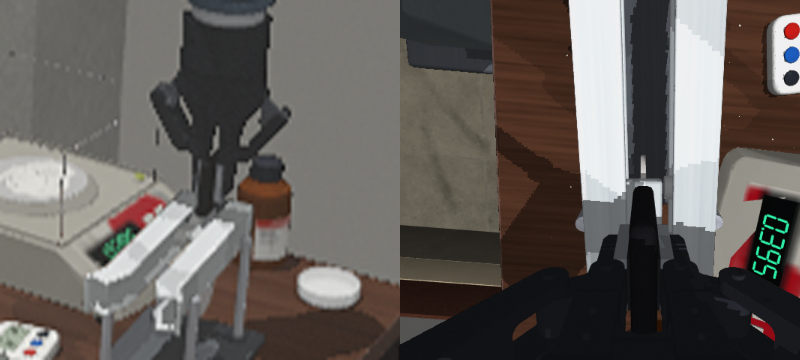

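The rollers touch the stop (about 10 N) and sit on the lips. I'll relax most of the preload, then open halfway.

jog_arm:
  commands:
    - {"dp": [-0.001,0,-0.0012],"twist": [0,0,0]}
    - {"dp": [-0.001,0,-0.0012],"twist": [0,0,0]}
    - {"dp": [-0.001,0,-0.0012],"twist": [0,0,0]}

```text
time_s: 12.35
tool_pos: [0.503, -0.28, 0.1524]
eef_rot: [171.0, 89.9, 85.7]
contact_force: [-1.9, 6.1, 2.0]
finger_gap: 0.0089
```

jog_arm:
  commands:
    - {"dp": [0,0,0],"twist": [0,0,0]}
    - {"dp": [0,0,0],"twist": [0,0,0]}
    - {"dp": [0,0,0],"twist": [0,0,0]}
    - {"dp": [0,0,0],"twist": [0,0,0]}
    - {"dp": [0,0,0],"twist": [0,0,0]}
    - {"dp": [0,0,0],"twist": [0,0,0]}
    - {"dp": [0,0,0],"twist": [0,0,0]}
  jaw: 0

```text
time_s: 13.05
tool_pos: [0.503, -0.2813, 0.1518]
eef_rot: [36.0, 90.0, -49.3]
contact_force: [-0.2, 0.5, 0.1]
finger_gap: 0.0428
```

jog_arm:
  commands:
    - {"dp": [-0.02,0,0],"twist": [0,0,0]}
    - {"dp": [-0.05,0,0],"twist": [0,0,0]}
    - {"dp": [-0.08,0,0],"twist": [0,0,0]}
    - {"dp": [-0.12,0,0],"twist": [0,0,0]}
    - {"dp": [-0.16,0,0],"twist": [0,0,0]}
    - {"dp": [-0.16,0,-0.04],"twist": [0,0,0]}
    - {"dp": [-0.16,0,-0.08],"twist": [0,0,0]}
    - {"dp": [-0.16,0,-0.08],"twist": [0,0,0]}
    - {"dp": [-0.16,0,-0.08],"twist": [0,0,0]}

```text
time_s: 13.95
tool_pos: [0.4965, -0.2009, 0.3122]
eef_rot: [42.9, 89.9, -42.3]
contact_force: [-0.5, -0.5, 0.8]
finger_gap: 0.0426
```

```bash
python3 -c "
from h import *
shot('side','s7',(230,140,240,180),1);shot('wrist','w7')
a=cv2.resize(cv2.imread('pics/s7.png'),(400,300),interpolation=2);w=cv2.imread('pics/w7.png')
cv2.imwrite('pics/m7.png',np.hstack([a,cv2.resize(w,(400,300))]))
print(proj('w7',[.5031,-.2803,.196]))
plan(.503,-.28,.153,4.7)"
```

```text
[324.48536741 352.93855797]
t 14.05 pos [ 0.4964 -0.202   0.3115] toolY [ 0.997  0.081 -0.   ] toolX [-0. -0. -1.] F [-0.6 -0.5 -0.2] gap 0.0429 j [-26.  -3.  70.  -0. 112. -30.]
1 dp [0.1585, 0.0003, 0.0782] twist [-0.0002, 0.0001, 0.0001]
-1 dp [0.1585, 0.0003, 0.0782] twist [0.9998, 0.0002, -0.0001]
```

View pics/m7.png

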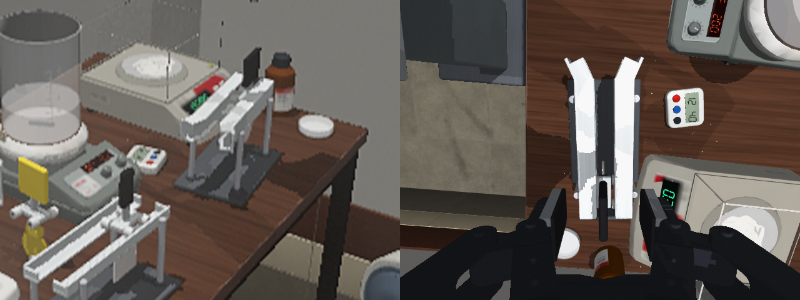

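The hanger stands at the closed end and the square hanger is still in the stand. One crop to check the distance.

```bash
python3 -c "
from h import *
crop('w7','c7',250,80,200,320,1.87)
crop('w7','c7',260,260,120,150,4)
for y in(-.2803+.027,-.2803-.027): print(proj('w7',[.503-(y+.2803)*.081,y,.196]))
print('flare',[atz('w7',u,v,.14).round(4) for u,v in((906-0,96),)][:0],atz('w7',(572-400)*1.6,59*1.6,.14),atz('w7',(634-400)*1.6,60*1.6,.14))
"
```

```text
[324.42228741 316.49356494]
[324.26093041 387.5615483 ]
flare [] [ 0.45448489 -0.11297726  0.14      ] [ 0.52400065 -0.10826007  0.14      ]
```

View pics/c7.png

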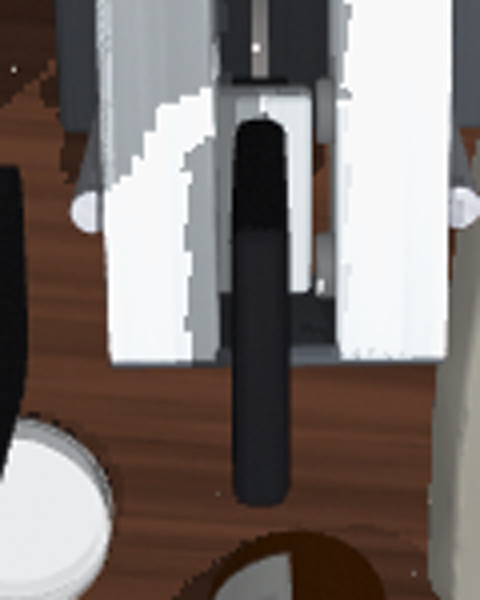

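```bash
python3 -c "
from h import *
A=lambda u,v,z:atz('w7',260+u/4,260+v/4,z).round(4)
print('rail end outer',A(270,362,.14),'stop inner top',A(315,345,.14),'roller end',A(325,297,.117),'body end',A(300,292,.12))
print('predicted roller front y',-.2803-.032, [((proj('w7',[.505,-.3123,z])-260)*4).round() for z in(.11,.117,.14)])
"
```

```text
rail end outer [ 0.508  -0.3095  0.14  ] stop inner top [ 0.517  -0.3048  0.14  ] roller end [ 0.52   -0.3054  0.117 ] body end [ 0.5142 -0.3032  0.12  ]
predicted roller front y -0.3123 [array([254., 305.]), array([254., 320.]), array([254., 373.])]
```

The roller end and the stop's inner face both measure y ≈ −0.305, so they are touching. The arm is clear, so I'll hand in.

```bash
python3 -c "
from plant import *
print(sense()['contact_force'], finish_job())"
```

```text
the job is handed in; nothing more can be done
[-0.60921996 -0.46446845 -0.22774311] None
```

The disc hanger now hangs fully home at the closed end of the drying rail, and I've handed the job in at about 14 s of the 46 s allowed. I gripped it by its wide plate, lifted it about 195 mm over the square hanger, entered the mouth with no noticeable force and slid it along until it met the stop.

**Last checks:**
- **Contact:** it pushed about 10 N against the stop and 8 N down on the lower lips, and I eased that off before letting go.
- **Position:** after release the grip plate appeared where it was at contact, to within about a pixel. In the picture the roller end and the stop face both measure y ≈ −0.305.
- **Scene:** the square hanger is still in the stand, the yellow look-alike was not touched, and the gripper is clear with no force on it.

**What disagreed or failed:**
- **Stop position:** the stop came about 7 mm further along than my first estimate from the pictures. The final camera position of the roller end is also about 7 mm short of the one worked out from the arm's position. I put both down to camera and reading error, and relied on the felt contact and the close-up.
- **Refused commands:** two move commands were refused because a field was missing. They moved nothing, and I sent them again in the right form.

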